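# Space the partitions of a block rack with a setting gauge

### The arm

A 6-joint arm with a two-finger parallel gripper is mounted at the origin on a cart in front of the work surface, level with it; the furniture and walls round the work are solid. World frame = base frame: x ahead of the robot, y to its left, z up, the work surface at z = 0. Lengths are in m, angles in rad, forces in N, time in s.
With the tool pointing down it reaches from about 0.3 to 0.875 m from the base axis. Payload 4.2 kg.
Tool frame: the origin (TCP) lies midway between the tips of the shut fingers; the grasp point (between the pads) lies 19 mm behind it; z points along the fingers, y is the line along which they close (so a half turn about z gives the same grasp; the last joint's range is limited). The gripper opens to 85 mm and grips with 20 to 120 N. Pads are 22 mm wide; open, the fingers measure 114 mm over their backs; the gripper's body (76 mm by 85 mm) begins 54 mm behind the grasp point. The pads swing forward as they close: fully open they stand 13 mm farther back than shut.
Start: joints at [-1.302, 0.32, 1.565, -0, 1.257, -0.02], TCP at [0.164, -0.551, 0.231] pointing down, gripper open.
Joint ranges: [-3.11, 3.11], [-0.84, 2.01], [0.21, 2.61], [-1.34, 4.49], [0.05, 2.63], [-2.56, 2.56]. Speed limits (rad/s): [2.57, 2.57, 3.14, 3.14, 3.14, 3.14].

### API

Orientations are given as a rotation vector (axis times angle).
In Python, from rig import arm gives the robot as it stands.
- The arm moves only by the tool play_rows, never from a script. Its argument "increments" is one flat list of numbers, 5 for each row, row after row: the shift along the tool's x, y, z in mm, then the turn about the tool's z in rad, then the gripper command: -1 is shut, 1 is fully open, values between are in proportion. A call has 1 to 5 rows; each row shifts and turns the commanded pose from where the row before left it, along the tool's axes as they then stand; what a row does not reach is not made up. A row lasts 1/8 s, in which the tool goes at most 62.5 mm and 10.7 degrees, less where a joint would pass 70% of its speed; a pose out of reach is approached as far as the arm can. A call is refused whole if a number of a shift passes 62.5 or a number of a turn 0.188, either way. A call with a gripper value outside its range is refused whole. The fingers move at their own pace and stop on an object; "force" is the grip in N (left out, the last holds). Time passes only in rows, so rows that do not move let the fingers close. It gives the time, the measured TCP pose, the force, the opening and the grip force at its end, in the units of the state.
- arm.read_state(): the state, without advancing time (a new reading comes with each control period).
- arm.snapshot(name): name is "scene" or "side" or "wrist"; returns the picture (480x640x3 uint8, red, green, blue); there is no depth.
- arm.get_calibration(name): a dict with "vertical_fov" (degrees; the focal length in pixels is half the picture's height over the tangent of half this angle, whatever the lens; pixels are square), "cx", "cy" (the principal point, pixels), "R" (3x3) and "t" (3): a world point X has camera coordinates R X + t; the wrist camera has in their place "hand_eye" (4x4, takes a point from camera to tool coordinates, whose origin is the TCP and whose axes are the flange's). Camera axes: x right, y down, z forward; pixel columns grow to the right and rows downward; lengths in m; the calibration is good to about 2 mm. A picture is of the moment at which its call begins: read the wrist's pose just before it. get_calibration takes no time and is no camera call.
- arm.job_done(): hands the job in; it is judged then, once.
Trained networks look in the newest picture that a camera, given by its name, has taken for a name from the list of things; names that differ only in an ending like _2 or _b are one class to them, and where a whole thing is asked for, a point or a joint stands for the part that bears it (a point fixed in the world has none). Each returns a list of dicts, best first, with "confidence" (0 to 1); they miss things now and then, are a little off and sometimes report something else, mostly with a low value. They report only what shows in the picture. A call takes as long as a camera call. They do not tell look-alikes from the thing itself.
- arm.spot_in(query, camera): "box" ([left, top, right, bottom] in pixels, round what is visible of it).
- arm.spot_point(query, camera): "position" ([column, row] in pixels: a listed point, or the origin of a listed thing).
The state is a dict: "time_s": time; "joints": joint angles; "qd": joint speeds; "tau": joint torques, N m; "tool_pos": TCP position; "eef_rot": TCP orientation; "force": force on the tool from outside, world axes, zero at the start; "ft_torque": the same for the moment, N m; "finger_gap": opening from 0.0 (shut) to 1.0 (fully open); "grip_force": force on a finger pad.
Only numpy, scipy, OpenCV 4.12 (cv2) and the standard library are available. Lean on these libraries where they do the work, as an engineer would, in place of code of your own. Each camera call takes 0.05 s, during which the arm holds its last target. There are 200 camera calls.

### The job

Set the three white partitions of the rack to equal gaps with the setting gauge, beginning at the fixed end stop: lower the gauge's slot over a partition, draw it towards the stop until the spacer block is felt to butt and is held there a moment, gently (under 8 N on the stop; for the next ones it butts on the partition just set, which must not be shoved out of place), lift out and step on to the next. Then stand the gauge upright on the bench clear of the rack and leave the other things alone.

Things in the scene. Friction and masses are not known exactly. Their poses are not given: they have to be found in the camera images.
- gauge: The setting gauge, a loose tool standing on the bench: 44 along its y, 36 along its x, 70 high, 160 g. Origin at the centre of its underside, z up. A bridge (z 26 to 34) carries two legs below: the thick spacer block (y -6 to +22) and the thin hooked lip (y -22 to -16). The slot between them, 10 wide and 26 deep, goes over a 5 thick partition.
- gauge_block_face (a point): Middle of the spacer block's outer face (gauge x 0, y +22, z 13), which butts on the end stop or on the partition set before.
- gauge_lip_face (a point): Middle of the lip's inner face (gauge x 0, y -16, z 13), which draws the partition along. It lies 38 from the block's outer face, so a 5 thick partition ends 33 from whatever the block butts on.
- gauge_grip (a point): Centre of the gauge's grey grip (gauge x 0, y 0, z 52): 24 along y, 34 along x, from z 34 to 70. Pinch it across its 24. Axes as the gauge's.
- block_rack: The block rack: a flat grey-painted base 72 (its x) by 220 (its y) by 8 with two low guide rails to z 16, fixed to the bench. Origin at the centre of the underside, z up. The partitions slide along its y only; +y points to the end stop.
- end_stop: Fixed aluminium end stop of the rack, 56 wide, 12 thick, its top 45 above the bench, at the rack's +y end; rigid. Origin at its foot, in the middle of the face that looks along the row.
- stop_face (a point): The middle of the end stop's face that looks along the row (rack y = +95), 35 above the bench; axes as the rack's.
- partition_1: White upright partition nearest the end stop: 54 wide, 5 thick, top 45 above the bench, on a shoe 14 long to 14 above the bench. It slides along the rack stiffly, against a friction somewhere between 2.5 and 9 N that differs from partition to partition, and stays where it is left; it cannot tip or lift. Axes as the rack's; origin at its foot, 8 above the bench, mid-thickness.
- partition_1_near (a point): Middle of partition 1's face towards the end stop (rack +y side), 35 above the bench; axes as the rack's.
- partition_1_far (a point): Middle of partition 1's other face, 5 farther from the end stop; axes as the rack's.
- partition_2: White upright partition in the middle: 54 wide, 5 thick, top 45 above the bench, on a shoe 14 long to 14 above the bench. It slides along the rack stiffly, against a friction somewhere between 2.5 and 9 N that differs from partition to partition, and stays where it is left; it cannot tip or lift. Axes as the rack's; origin at its foot, 8 above the bench, mid-thickness.
- partition_2_near (a point): Middle of partition 2's face towards the end stop (rack +y side), 35 above the bench; axes as the rack's.
- partition_2_far (a point): Middle of partition 2's other face, 5 farther from the end stop; axes as the rack's.
- partition_3: White upright partition farthest from the end stop: 54 wide, 5 thick, top 45 above the bench, on a shoe 14 long to 14 above the bench. It slides along the rack stiffly, against a friction somewhere between 2.5 and 9 N that differs from partition to partition, and stays where it is left; it cannot tip or lift. Axes as the rack's; origin at its foot, 8 above the bench, mid-thickness.
- partition_3_near (a point): Middle of partition 3's face towards the end stop (rack +y side), 35 above the bench; axes as the rack's.
- partition_3_far (a point): Middle of partition 3's other face, 5 farther from the end stop; axes as the rack's.
- cassette_0: Bystander to be left alone: a tissue cassette with wax block, 29x40x12, lying in front of the rack.
- cassette_1: Bystander to be left alone: a tissue cassette with wax block, 29x40x12, lying behind the rack.
- mould_a: Bystander to be left alone: small stainless mould, 31x43x12, beyond the gauge.
- jar_b: Bystander to be left alone: lidded square jar, 63x63x102, behind the rack.
- label_roll: Bystander to be left alone: roll of labels, 62 across, 26 high, left of the rack.
- slide_pack: Bystander to be left alone: white card pack, 87x95x34, left of the rack.
- pen_3: Bystander to be left alone: marker pen, 135 long, lying far left.
Not all that is in view belongs to the job. What is shaped like the gauge but purple or yellow is not meant.

How it is judged:
By the outcome, as a careful person would: the job done as asked, in the order asked, and still so for the second after the job is handed in, with the robot touching nothing.
It also fails if it takes over 72 s, if anything falls off the work surface, if the arm or the gripper's body presses on something with over 40 N, if the wrist force passes 120 N, or if a joint passes its speed limit or range.

## Working session

There is one attempt and no reset: what is moved stays moved. The work goes in short steps, Python scripts to look and compute and a tool call to move; the robot and the scene stay as the last step left them, time stands still between calls to the robot, and variables do not carry over. Pictures are saved under pics/ and viewed, at most 10 in all, crops included, and the job is handed in when it is done.

Besides the shell and the picture viewer there is one more tool, called after "Call:" as name(argument=value, ...), one argument or row to a line, values as JSON. play_rows: Moves the arm, as the interface text tells. Its arguments: {"type":"object","properties":{"increments":{"type":"array"},"force":{"type":"number"}},"required":["increments"]}

```bash
mkdir -p pics; ls
cat > h.py <<'E'
import numpy as np, cv2
from scipy.spatial.transform import Rotation as Ro
from rig import arm
def K(name):
    c=arm.get_calibration(name); f=240/np.tan(np.radians(c["vertical_fov"])/2)
    return c,f
def ray(name,uv,st=None):
    c,f=K(name); d=np.array([(uv[0]-c["cx"])/f,(uv[1]-c["cy"])/f,1.])
    if "R" in c:
        R=np.array(c["R"]);t=np.array(c["t"]); return -R.T@t, R.T@d
    H=np.array(c["hand_eye"]); st=st or arm.read_state()
    Rt=Ro.from_rotvec(st["eef_rot"]).as_matrix()
    return Rt@H[:3,3]+np.array(st["tool_pos"]), Rt@H[:3,:3]@d
def at_z(name,uv,z,st=None):
    o,d=ray(name,uv,st); return o+d*(z-o[2])/d[2]
def snap(name,fn):
    im=arm.snapshot(name); cv2.imwrite("pics/"+fn,cv2.cvtColor(im,cv2.COLOR_RGB2BGR)); return im
E
python3 - <<'E'
from h import *
a=snap("scene","scene0.png");b=snap("side","side0.png")
P={"gauge":0,"gauge_grip":.052,"stop_face":.035,"partition_1_near":.035,"partition_2_near":.035,"partition_3_near":.035,"block_rack":0,"end_stop":0}
for cam in("scene","side"):
  for q,z in P.items():
    for r in arm.spot_point(q,cam)[:5]: print(cam,q,round(r["confidence"],2),np.round(r["position"],1),np.round(at_z(cam,r["position"],z),4))
print(arm.read_state())
E
```

```text
pics
scene gauge 0.94 [290.6 327.6] [0.4343 0.0584 0.    ]
scene gauge 0.69 [336.3 388.6] [ 0.4455 -0.1166  0.    ]
scene gauge 0.6 [369.1 330.7] [ 0.5844 -0.0444  0.    ]
scene gauge 0.58 [336.9 377.2] [ 0.4602 -0.0967  0.    ]
scene gauge_grip 0.87 [291.8 316.5] [0.4385 0.0558 0.052 ]
scene gauge_grip 0.79 [340.7 374.8] [ 0.4564 -0.1129  0.052 ]
scene gauge_grip 0.56 [366.1 317.4] [ 0.5779 -0.0337  0.052 ]
scene stop_face 0.65 [289.  224.5] [0.5747 0.3094 0.035 ]
scene partition_1_near 0.54 [295.  235.4] [0.5693 0.268  0.035 ]
scene partition_1_near 0.42 [295.1 241. ] [0.56   0.2515 0.035 ]
scene partition_2_near 0.59 [300.3 250.7] [0.5553 0.217  0.035 ]
scene partition_2_near 0.35 [260.9 191.5] [0.5684 0.4609 0.035 ]
scene partition_3_near 0.74 [306.1 272. ] [0.5337 0.1526 0.035 ]
scene block_rack 0.65 [300.8 255.7] [0.5609 0.2258 0.    ]
scene end_stop 0.79 [290.3 229. ] [0.5833 0.3206 0.    ]
side gauge 0.96 [419.2 220.6] [ 0.4683 -0.1358  0.    ]
side gauge 0.53 [370. 223.] [ 0.595  -0.0528  0.    ]
side gauge_grip 0.86 [404.  231.5] [0.435  0.0724 0.052 ]
side gauge_grip 0.74 
[... 791 characters left out ...]
429.6 219.7] [ 0.4424 -0.1563  0.    ]
{'time_s': 0.9, 'joints': array([-1.30199597e+00,  3.19576907e-01,  1.56454505e+00, -5.48846778e-06,
        1.25736691e+00, -1.99745413e-02]), 'qd': array([0.00091141, 0.00157953, 0.00088723, 0.00048814, 0.00020153,
       0.00011482]), 'tau': array([-1.25658093e-05, -4.15397680e+01, -2.34418416e+01, -1.42570198e-04,
        1.01837484e-04,  9.62343933e-06]), 'tool_pos': array([ 0.16376094, -0.5511887 ,  0.2313337 ]), 'eef_rot': array([3.10879903e+00, 4.52019793e-01, 1.20920256e-05]), 'force': array([-0.51997856, -0.38883454, -1.13464557]), 'ft_torque': array([ 0.00848718,  0.00365405, -0.02841221]), 'grip_force': 0.0, 'finger_gap': 1.0005623835358866}
```

Run:
```python
import cv2
a=cv2.imread("pics/scene0.png")[170:420,200:420]; cv2.imwrite("pics/c0.png",cv2.resize(a,None,fx=2.4,fy=2.4,interpolation=cv2.INTER_CUBIC))
```

```text
(no output)
```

View pics/c0.png

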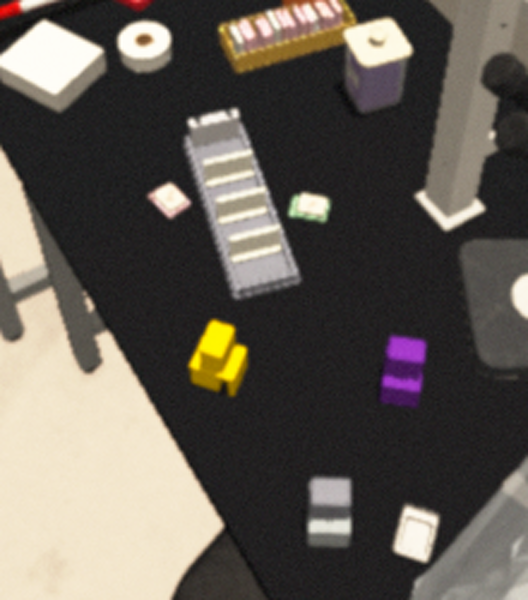

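View pics/side0.png

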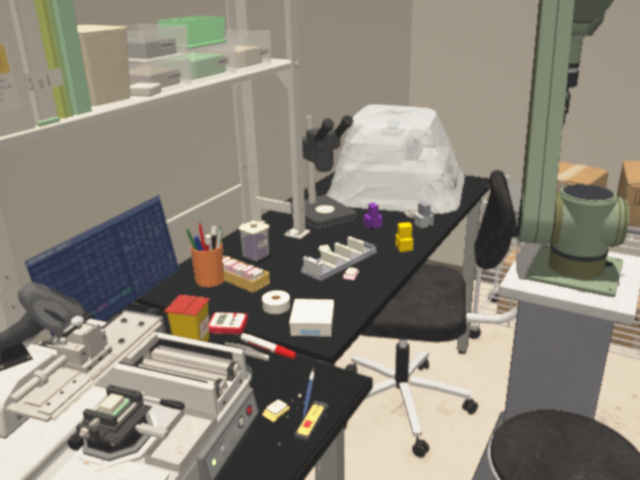

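The target candidates in the scene are yellow (290,327), purple (368,322) and grey (337,380). The grey one is the gauge, with the mould beside it at (373,392). There is a dome-shaped cover near the gauge, so I'll check where it lies first.

View pics/scene0.png

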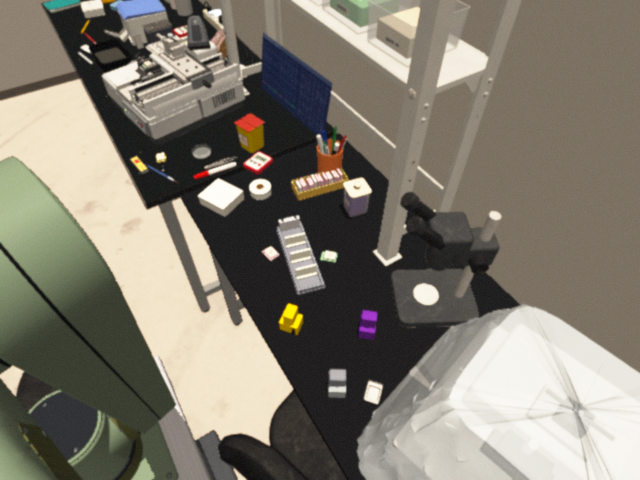

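Run:
```python
from h import *
for cam in("scene","side"):
  o,d=ray(cam,(320,240)); print(cam,o,d)
for uv in [(330,205),(462,208),(465,200)]: print(uv,at_z("side",uv,0))
for uv in [(372,405),(395,395),(425,360)]: print(uv,at_z("scene",uv,0))
print(arm.get_calibration("wrist"))
```

```text
scene [ 0.22804256 -0.38363872  0.91794631] [ 0.3415143   0.53061459 -0.77586528]
side [-0.12262054  1.49897749  0.72158242] [ 0.45473228 -0.78869309 -0.41376397]
(330, 205) [ 7.76884466e-01 -1.32954691e-01  1.11022302e-16]
(462, 208) [ 0.3835846  -0.29342431  0.        ]
(465, 200) [ 0.39648729 -0.36728035  0.        ]
(372, 405) [ 0.48914202 -0.18398084  0.        ]
(395, 395) [ 0.54236172 -0.19289038  0.        ]
(425, 360) [ 0.64690508 -0.16720812  0.        ]
{'vertical_fov': 59.11204762932468, 'cx': 322.9488799165659, 'cy': 244.80823225592235, 'hand_eye': array([[ 1.26935348e-04, -9.48815234e-01, -3.15831658e-01,
         8.24853401e-02],
       [ 9.99999975e-01,  1.78017012e-04, -1.32886958e-04,
         3.14837133e-04],
       [ 1.82308578e-04, -3.15831633e-01,  9.48815233e-01,
        -1.42860870e-01],
       [ 0.00000000e+00,  0.00000000e+00,  0.00000000e+00,
         1.00000000e+00]])}
```

The view shows the dome cover at lower right (x > 0.4, y < -0.2). I'll go round it on the robot side.

Call:
play_rows(
  increments=[23, -45.5, -5, 0, 1, 23, -45.5, -5, 0, 1, 23, -45.5, -5, 0, 1, 23, -45.5, 0, 0, 1, 46, -38.5, 0, 0, 1],
)

```text
time_s: 1.52
tool_pos: [0.2329, -0.2991, 0.2466]
eef_rot: [3.108, 0.448, 0.001]
force: [1.0, -0.4, 0.2]
finger_gap: 1.0
grip_force: 0.0
```

Call:
play_rows(
  increments=[46, -38.5, 0, 0, 1, 46, -38.5, 0, 0, 1, 42, -35, 0, 0, 1, 42, -35, 0, 0, 1, 0, 0, 0, 0, 1],
)

```text
time_s: 2.15
tool_pos: [0.3615, -0.1069, 0.2465]
eef_rot: [-3.107, -0.463, -0.001]
force: [0.1, -0.8, -0.1]
finger_gap: 1.001
grip_force: 0.0
```

Run:
```python
from h import *
st=arm.read_state(); print(st["tool_pos"],st["eef_rot"],st["time_s"])
snap("wrist","w1.png")
for q,z in {"gauge":0,"gauge_grip":.052,"gauge_block_face":.013,"gauge_lip_face":.013}.items():
    for r in arm.spot_point(q,"wrist")[:3]: print(q,round(r["confidence"],2),np.round(r["position"],1),np.round(at_z("wrist",r["position"],z,st),4))
```

```text
[ 0.36151503 -0.10685115  0.24645784] [-3.10707138e+00 -4.63062668e-01 -1.28694705e-03] 2.15
gauge 0.92 [158.2  49.8] [0.4416 0.0622 0.    ]
gauge 0.87 [358.6 105.6] [ 0.4484 -0.1132  0.    ]
gauge_grip 0.91 [129.6  48.3] [0.4363 0.0628 0.052 ]
gauge_grip 0.72 [368.7 106.6] [ 0.4489 -0.1167  0.052 ]
gauge_block_face 0.93 [344.7  83.1] [ 0.4617 -0.0955  0.013 ]
gauge_block_face 0.85 [123.3  61.8] [0.4243 0.0831 0.013 ]
gauge_lip_face 0.87 [168.6  44.9] [0.4476 0.0499 0.013 ]
gauge_lip_face 0.67 [371.1 118.9] [ 0.4411 -0.1258  0.013 ]
```

View pics/w1.png

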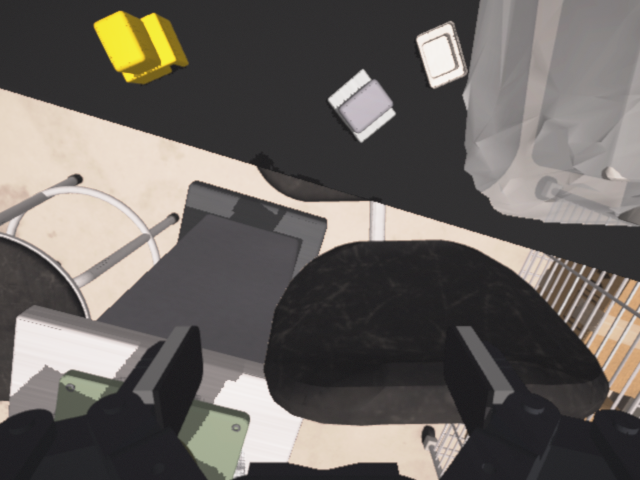

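Run:
```python
from h import *
for z in(0,.1,.2):
  for uv in [(482,0),(472,60),(466,110),(480,180)]: print(z,"w",uv,np.round(at_z("wrist",uv,z),3))
  for uv in [(372,405),(360,440),(415,365),(490,318),(380,405)]: print(z,"s",uv,np.round(at_z("scene",uv,z),3))
  for uv in [(465,205),(462,180),(450,140)]: print(z,"side",uv,np.round(at_z("side",uv,z),3))
print(arm.read_state()["joints"])
```

```text
0 w (482, 0) [ 0.552 -0.189  0.   ]
0 w (472, 60) [ 0.508 -0.199  0.   ]
0 w (466, 110) [ 0.469 -0.209  0.   ]
0 w (480, 180) [ 0.416 -0.245  0.   ]
0 s (372, 405) [ 0.489 -0.184  0.   ]
0 s (360, 440) [ 0.429 -0.226  0.   ]
0 s (415, 365) [ 0.621 -0.164  0.   ]
0 s (490, 318) [ 0.847 -0.169  0.   ]
0 s (380, 405) [ 0.503 -0.193  0.   ]
0 side (465, 205) [ 0.383 -0.323  0.   ]
0 side (462, 180) [ 0.467 -0.559  0.   ]
0 side (450, 140) [ 0.677 -1.061  0.   ]
0.1 w (482, 0) [ 0.523 -0.163  0.1  ]
0.1 w (472, 60) [ 0.49 -0.17  0.1 ]
0.1 w (466, 110) [ 0.461 -0.178  0.1  ]
0.1 w (480, 180) [ 0.422 -0.205  0.1  ]
0.1 s (372, 405) [ 0.461 -0.206  0.1  ]
0.1 s (360, 440) [ 0.407 -0.243  0.1  ]
0.1 s (415, 365) [ 0.578 -0.188  0.1  ]
0.1 s (490, 318) [ 0.779 -0.192  0.1  ]
0.1 s (380, 405) [ 0.473 -0.214  0.1  ]
0.1 side (465, 205) [ 0.313 -0.071  0.1  ]
0.1 side (462, 180) [ 0.385 -0.274  0.1  ]
0.1 side (450, 140) [ 0.567 -0.706  0.1  ]
0.2 w (482, 0) [ 0.494 -0.137  0.2  ]
0.2 w (472, 60) [ 0.472 -0.141  0.2  ]
0.2 w (466, 110) [ 0.454 -0.147  0.2  ]
0.2 w (480, 180) [ 0.428 -0.164  0.2  ]
0.2 s (372, 405) [ 0.432 -0.227  0.2  ]
0.2 s (360, 440) [ 0.385 -0.26   0.2  ]
0.2 s (415, 365) [ 0.535 -0.212  0.2  ]
0.2 s (490, 318) [ 0.712 -0.216  0.2  ]
0.2 s (380, 405) [ 0.443 -0.234  0.2  ]
0.2 side (465, 205) [0.243 0.182 0.2  ]
0.2 side (462, 180) [0.303 0.011 0.2  ]
0.2 side (450, 140) [ 0.456 -0.352  0.2  ]
[-3.28625893e-01 -1.14860567e-02  1.93438734e+00 -4.74265677e-04
  1.21876004e+00  9.55879073e-01]
```

The gauge is at about (362,105) in the wrist picture, with the mould at (440,55) and the dome edge at about 470. I'll use the half-turn grasp so the camera side faces away from the dome.

Call:
play_rows(
  increments=[40, 15, 0, 0, 1, 40, 15, 0, 0, 1, 0, 0, 0, -0.18, 1, 0, 0, 0, -0.18, 1, 0, 0, 0, -0.18, 1],
)

```text
time_s: 3.02
tool_pos: [0.4448, -0.1171, 0.2462]
eef_rot: [-2.874, -1.269, 0.001]
force: [0.4, 0.1, 0.0]
finger_gap: 1.003
grip_force: 0.0
```

Call:
play_rows(
  increments=[0, 0, 0, -0.18, 1, 0, 0, 0, -0.18, 1, 0, 0, 0, -0.18, 1, 0, 0, 0, -0.18, 1, 0, 0, 0, -0.18, 1],
)

```text
time_s: 3.65
tool_pos: [0.4447, -0.1172, 0.2463]
eef_rot: [2.036, 2.392, -0.0]
force: [-0.0, 0.8, -0.2]
finger_gap: 0.998
grip_force: 0.0
```

Call:
play_rows(
  increments=[0, 0, 0, -0.18, 1, 0, 0, 0, -0.18, 1, 0, 0, 0, -0.18, 1, 0, 0, 0, -0.18, 1, 0, 0, 0, 0, 1],
)

```text
time_s: 4.28
tool_pos: [0.4448, -0.1169, 0.2463]
eef_rot: [-1.074, -2.952, 0.0]
force: [-0.5, -1.1, 0.1]
finger_gap: 1.0
grip_force: 0.0
```

```bash
cat > look.py <<'E'
from h import *
import sys
st=arm.read_state(); R=Ro.from_rotvec(st["eef_rot"]).as_matrix()
print(st["time_s"],np.round(st["tool_pos"],4),"toolx deg",np.degrees(np.arctan2(R[1,0],R[0,0])),"tooly deg",np.degrees(np.arctan2(R[1,1],R[0,1])), "tilt",R[:,2],"q",np.round(st["joints"],2))
snap("wrist",sys.argv[1])
for a in sys.argv[2:]:
    q,z=a.split(":")
    for r in arm.spot_point(q,"wrist")[:3]: print(q,round(r["confidence"],2),np.round(r["position"],1),np.round(at_z("wrist",r["position"],float(z),st),4))
E
python3 look.py w2.png gauge:0 gauge_grip:.052 gauge_block_face:.013 gauge_lip_face:.013
```

```text
4.275 [ 0.4448 -0.1169  0.2463] toolx deg 140.0203526638544 tooly deg 50.02035241859617 tilt [-1.52449461e-04 -2.07723733e-04 -9.99999967e-01] q [-0.28  0.13  1.78 -0.    1.23 -1.15]
gauge 0.91 [470.9 248.6] [ 0.5787 -0.0402  0.    ]
gauge 0.71 [482.2  52. ] [0.4383 0.0647 0.    ]
gauge 0.58 [328.3 193.6] [ 0.4479 -0.1118  0.    ]
gauge_grip 0.84 [331.  208.1] [ 0.45   -0.1114  0.052 ]
gauge_grip 0.74 [505.7  46.3] [0.4387 0.0626 0.052 ]
gauge_grip 0.6 [496.  268.1] [ 0.5812 -0.0368  0.052 ]
gauge_block_face 0.86 [351.6 192.3] [ 0.4583 -0.0934  0.013 ]
gauge_block_face 0.6 [455.5 253. ] [ 0.5665 -0.0546  0.013 ]
gauge_block_face 0.58 [495.1  19.2] [0.4229 0.0814 0.013 ]
gauge_lip_face 0.9 [309.  197.3] [ 0.4372 -0.1257  0.013 ]
gauge_lip_face 0.87 [481.5  73.5] [0.4498 0.051  0.013 ]
gauge_lip_face 0.56 [495.3 253.7] [ 0.5912 -0.0262  0.013 ]
```

View pics/w2.png

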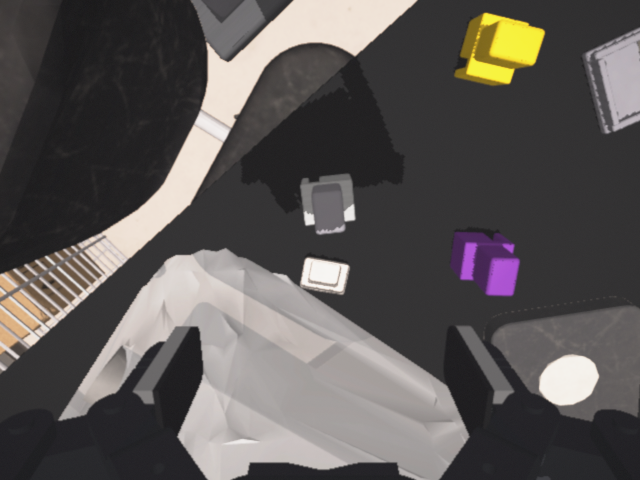

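Run:
```python
import cv2
a=cv2.imread("pics/w2.png")[160:250,280:380]; a=cv2.convertScaleAbs(a,alpha=1.5,beta=20); cv2.imwrite("pics/c2.png",cv2.resize(a,None,fx=6,fy=6,interpolation=cv2.INTER_CUBIC))
```

```text
(no output)
```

View pics/c2.png

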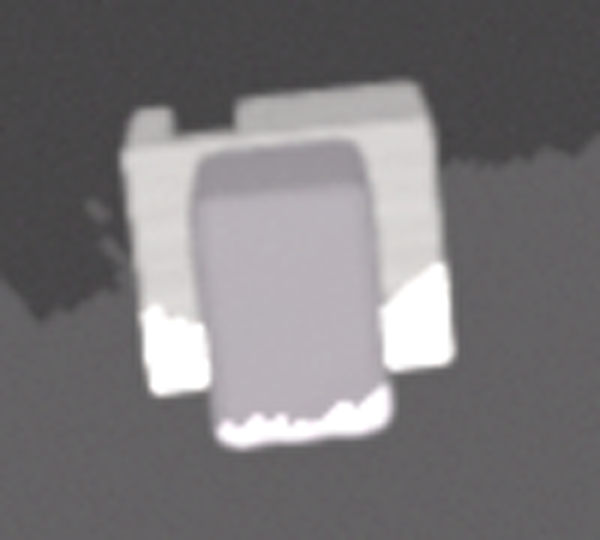

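The picture settles it: the lip is on the image left and the block on the right, so gauge y lies along +tool y, turned about 5° more. Now I'll grasp it.

Call:
play_rows(
  increments=[0, 6, 20, -0.095, 1, 0, 0, 50, 0, 1, 0, 0, 50, 0, 1, 0, 0, 50, 0, 1, 0, 0, 30, 0, 1],
  force=70,
)

```text
time_s: 5.15
tool_pos: [0.448, -0.1106, 0.0442]
eef_rot: [-0.926, -2.999, 0.0]
force: [0.3, -0.0, -0.0]
finger_gap: 1.0
grip_force: 0.0
```

Call:
play_rows(
  increments=[0, 0, 6, 0, 1, 0, 0, 0, 0, -0.2, 0, 0, 0, 0, -0.6, 0, 0, 0, 0, -1, 0, 0, 0, 0, -1],
)

```text
time_s: 5.78
tool_pos: [0.4497, -0.1112, 0.0412]
eef_rot: [0.924, 3.0, -0.0]
force: [-0.9, -0.3, 3.9]
finger_gap: 0.271
grip_force: 71.3
```

Call:
play_rows(
  increments=[0, 0, -10, 0, -1, 0, 0, -50, 0, -1, 0, 0, -50, -0.14, -1, 0, 0, -50, -0.14, -1, 0, 0, -40, -0.14, -1],
)

```text
time_s: 6.4
tool_pos: [0.449, -0.1107, 0.2429]
eef_rot: [0.272, 3.128, -0.0]
force: [-0.4, 0.0, -1.7]
finger_gap: 0.269
grip_force: 70.6
```

Call:
play_rows(
  increments=[-5, 52, 0, 0, -1, -5, 52, 0, 0, -1, -5, 52, 0, 0, -1, -4, 52, 0, 0, -1, -4, 51, 0, 0, -1],
)

```text
time_s: 7.02
tool_pos: [0.5174, 0.1417, 0.2407]
eef_rot: [0.279, 3.129, -0.0]
force: [1.0, -0.2, -1.9]
finger_gap: 0.27
grip_force: 70.7
```

Call:
play_rows(
  increments=[-4, 51, 0, 0, -1, 0, 0, 0, 0, -1, 0, 0, 0, 0, -1],
)

```text
time_s: 7.4
tool_pos: [0.53, 0.1891, 0.2402]
eef_rot: [-0.278, -3.128, 0.002]
force: [0.6, -0.1, -1.2]
finger_gap: 0.269
grip_force: 70.7
```

```bash
python3 look.py w3.png stop_face:.035 partition_1_near:.035 partition_2_near:.035 partition_3_near:.035  partition_1_far:.035 block_rack:0 end_stop:0; python3 -c "
from h import *
print(arm.read_state()['force'],arm.read_state()['finger_gap'])"
```

```text
7.4 [0.53   0.1891 0.2402] toolx deg 169.84433442361245 tooly deg 79.84438794238562 tilt [-1.01578201e-03 -9.60698931e-04 -9.99999023e-01] q [ 0.32  0.3   1.58 -0.    1.27 -1.07]
stop_face 0.8 [474.1 235.9] [0.5803 0.3125 0.035 ]
partition_1_near 0.73 [419.2 231.3] [0.5678 0.2664 0.035 ]
partition_2_near 0.75 [355.2 227. ] [0.5544 0.2129 0.035 ]
partition_3_near 0.7 [295.4 220.9] [0.5401 0.1637 0.035 ]
partition_1_far 0.89 [416.2 232. ] [0.568  0.2638 0.035 ]
block_rack 0.96 [364.4 215.5] [0.5553 0.224  0.    ]
end_stop 0.67 [466.2 223.2] [0.5794 0.3169 0.    ]
[ 0.43492281 -0.6109948  -1.28342586] 0.2711178513358879
```

View pics/w3.png

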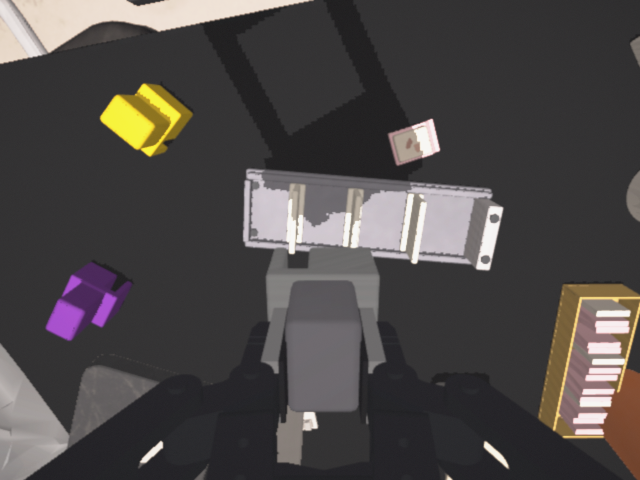

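The rack is seen with the stop at the right (485,235) and the partitions at columns 415, 353 and 295. The rack axis is at 75° in world coordinates. I'll move over partition 1 and descend to a hover.

Call:
play_rows(
  increments=[0, 0, 0, 0.085, -1, -8, 47, 0, 0, -1, -8.5, 47, 0, 0, -1, 0, 0, 58, 0, -1, 0, 0, 57, 0, -1],
)

```text
time_s: 8.43
tool_pos: [0.5714, 0.2766, 0.1243]
eef_rot: [0.41, 3.113, 0.001]
force: [0.6, 0.7, -2.7]
finger_gap: 0.273
grip_force: 70.6
```

Call:
play_rows(
  increments=[0, 0, 0, 0, -1, 0, 0, 0, 0, -1],
)

```text
time_s: 8.68
tool_pos: [0.5724, 0.2764, 0.1275]
eef_rot: [0.412, 3.111, 0.003]
force: [0.2, 1.0, -1.0]
finger_gap: 0.267
grip_force: 70.5
```

```bash
python3 look.py w4.png stop_face:.035 partition_1_near:.035 partition_1_far:.035 partition_2_near:.035 partition_2_far:.035 gauge_lip_face:.092 gauge_block_face:.092
python3 - <<'E'
from h import *
u=np.array([.2588,.9659,0]);v=np.array([-.9659,.2588,0]);st=arm.read_state()
print("tcp s,t",u@st["tool_pos"],v@st["tool_pos"])
c,f=K("wrist");H=np.linalg.inv(np.array(c["hand_eye"]))
h=.041
for n,(x,y,z) in dict(lip=(18,-16,0),lipo=(18,-22,0),slot=(18,-6,0),blk=(18,22,0),b2=(18,22,26)).items():
    p=H@np.array([x/1e3,y/1e3,h-z/1e3,1]); print(n,f*p[0]/p[2]+c["cx"],f*p[1]/p[2]+c["cy"])
a=cv2.imread("pics/w4.png")[150:400,220:520]; cv2.imwrite("pics/c4.png",cv2.resize(a,None,fx=2.4,fy=2.4,interpolation=cv2.INTER_CUBIC))
E
```

```text
8.675 [0.5724 0.2764 0.1275] toolx deg 164.92133332934017 tooly deg 74.9217242790265 tilt [ 0.00343913  0.00148071 -0.99999299] q [ 0.43  0.49  1.57 -0.    1.08 -0.88]
stop_face 0.86 [387.5 242.5] [0.5798 0.3143 0.035 ]
partition_1_near 0.76 [303.  241.9] [0.5665 0.2666 0.035 ]
partition_1_far 0.8 [295.4 244.6] [0.567  0.2618 0.035 ]
partition_2_near 0.74 [380.3 228.6] [0.5704 0.312  0.035 ]
partition_2_near 0.62 [212.  244.6] [0.5542 0.2147 0.035 ]
partition_2_far 0.66 [203.2 241.9] [0.5513 0.2103 0.035 ]
partition_2_far 0.31 [382.5 227.7] [0.5702 0.3134 0.035 ]
gauge_lip_face 0.62 [284.4 292.8] [0.5707 0.259  0.092 ]
gauge_block_face 0.83 [370.8 292.2] [0.5808 0.2976 0.092 ]
tcp s,t 0.4144737822367792 -0.4802938279103307
lip 287.1477178487695 246.49665047762633
lipo 274.06406738277866 246.49718382349818
slot 308.9528740636516 246.49576160566488
blk 370.00114168489745 246.4932730156797
b2 376.8807864271117 267.31676240144054
```

View pics/c4.png

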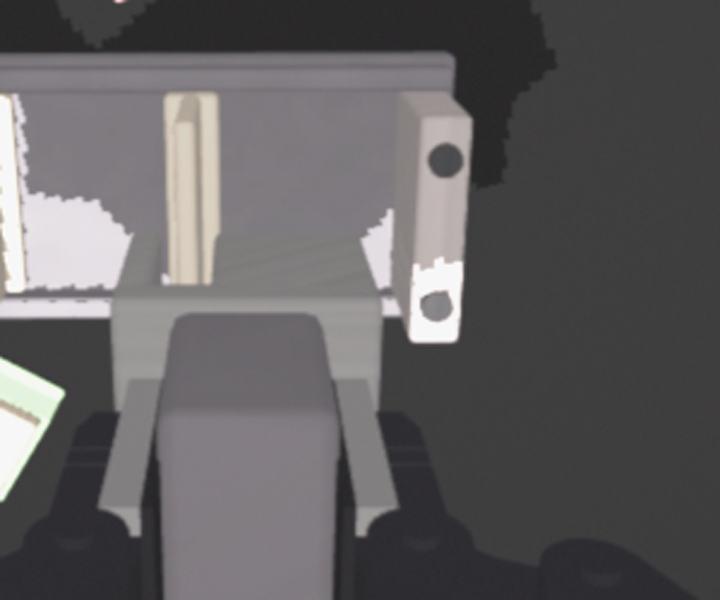

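The gauge in hand matches the model: lip inner edge predicted at column 287, seen at 287. Partition 1's top is at columns 293–302, so I'll shift about 2.3 mm back and lower.

Call:
play_rows(
  increments=[0, -2.3, 0, 0, -1, 0, 0, 20, 0, -1, 0, 0, 20, 0, -1, 0, 0, 15, 0, -1, 0, 0, 0, 0, -1],
)

```text
time_s: 9.7
tool_pos: [0.5695, 0.2733, 0.069]
eef_rot: [-0.411, -3.112, 0.003]
force: [0.3, -0.8, -1.4]
finger_gap: 0.268
grip_force: 70.6
```

```bash
cat > st.py <<'E'
from h import *
import sys
u=np.array([.2588,.9659,0]);v=np.array([-.9659,.2588,0])
n=int(sys.argv[1]) if len(sys.argv)>1 else 1
F=[];P=[]
for i in range(n):
    s=arm.read_state();F.append(s["force"]);P.append(s["tool_pos"])
    if i<n-1: arm.snapshot("wrist")
F=np.array(F);P=np.array(P)
print("t",s["time_s"],"s,t,z mm",np.round([1e3*np.mean(P@u),1e3*np.mean(P@v),1e3*P[:,2].mean()],2),"Fu",np.round(F@u,1),"mean",np.round([np.mean(F@u),np.mean(F@v),F[:,2].mean()],2),"tau",np.round(s["ft_torque"],2))
E
python3 st.py 4
```

```text
t 9.85 s,t,z mm [ 412.   -480.08   70.19] Fu [-0.6 -0.5  0.4  0.1] mean [-0.17  0.   -1.93] tau [-0.03 -0.02  0.01]
```

Call:
play_rows(
  increments=[0, 0, 6, 0, -1, 0, 2, 0, 0, -1, 0, 3, 0, 0, -1, 0, 3, 0, 0, -1, 0, 3, 0, 0, -1],
)

```text
time_s: 10.48
tool_pos: [0.5729, 0.2841, 0.0642]
eef_rot: [-0.411, -3.114, 0.002]
force: [-1.1, -3.2, -1.9]
finger_gap: 0.27
grip_force: 70.6
```

```bash
python3 st.py 5
```

```text
t 10.675 s,t,z mm [ 423.13 -479.89   64.2 ] Fu [-3.3 -2.4 -2.7 -2.1 -1.8] mean [-2.44  0.38 -1.76] tau [-0.38  0.12 -0.02]
```

Call:
play_rows(
  increments=[0, 1, 0, 0, -1, 0, 1, 0, 0, -1, 0, 1, 0, 0, -1, 0, 1, 0, 0, -1, 0, 1, 0, 0, -1],
)

```text
time_s: 11.3
tool_pos: [0.5743, 0.2892, 0.0642]
eef_rot: [-0.412, -3.114, 0.0]
force: [-1.4, -1.9, -1.2]
finger_gap: 0.268
grip_force: 70.6
```

```bash
python3 st.py 2
```

```text
t 11.35 s,t,z mm [ 428.07 -479.9    64.21] Fu [-2.2 -3.1] mean [-2.66  0.97 -1.76] tau [-0.48  0.26  0.03]
```

Call:
play_rows(
  increments=[0, 0.4, 0, 0, -1, 0, 0.4, 0, 0, -1, 0, 0.4, 0, 0, -1],
)

```text
time_s: 11.72
tool_pos: [0.5747, 0.2903, 0.0642]
eef_rot: [-0.412, -3.114, 0.0]
force: [-1.9, -2.2, -1.8]
finger_gap: 0.267
grip_force: 70.6
```

Call:
play_rows(
  increments=[0, 0.3, 0, 0, -1, 0, 0.3, 0, 0, -1],
)

```text
time_s: 11.98
tool_pos: [0.5748, 0.2909, 0.0642]
eef_rot: [-0.412, -3.114, 0.0]
force: [-2.4, -2.7, -1.8]
finger_gap: 0.267
grip_force: 70.6
```

```bash
python3 st.py 2
```

```text
t 12.025 s,t,z mm [ 429.79 -479.93   64.2 ] Fu [-3.3 -3.5] mean [-3.37  1.94 -2.29] tau [-0.5   0.43  0.02]
```

Call:
play_rows(
  increments=[0, 0.3, 0, 0, -1, 0, 0.3, 0, 0, -1],
)

```text
time_s: 12.28
tool_pos: [0.575, 0.2915, 0.0642]
eef_rot: [-0.412, -3.114, 0.0]
force: [-2.3, -2.5, -1.9]
finger_gap: 0.265
grip_force: 70.6
```

Call:
play_rows(
  increments=[0, 0.3, 0, 0, -1, 0, 0.3, 0, 0, -1],
)

```text
time_s: 12.52
tool_pos: [0.5752, 0.2921, 0.0642]
eef_rot: [-0.412, -3.114, 0.0]
force: [-2.7, -2.8, -3.0]
finger_gap: 0.269
grip_force: 70.6
```

```bash
python3 st.py 3
```

```text
t 12.625 s,t,z mm [ 431.02 -479.94   64.21] Fu [-3.4 -2.5 -2.4] mean [-2.74  1.95 -2.54] tau [-0.44  0.43  0.06]
```

Call:
play_rows(
  increments=[0, 0.3, 0, 0, -1, 0, 0.3, 0, 0, -1],
)

```text
time_s: 12.88
tool_pos: [0.5753, 0.2926, 0.0642]
eef_rot: [-0.412, -3.114, 0.0]
force: [-2.5, -2.3, -2.4]
finger_gap: 0.267
grip_force: 70.6
```

Call:
play_rows(
  increments=[0, 0.3, 0, 0, -1, 0, 0.3, 0, 0, -1],
)

```text
time_s: 13.12
tool_pos: [0.5756, 0.2933, 0.0643]
eef_rot: [0.412, 3.114, -0.0]
force: [-2.3, -2.8, -2.2]
finger_gap: 0.264
grip_force: 70.6
```

```bash
python3 st.py 3
```

```text
t 13.225 s,t,z mm [ 432.27 -480.1    64.3 ] Fu [-3.3 -2.1 -3.1] mean [-2.84  1.15 -2.45] tau [-0.43  0.39 -0.02]
```

Call:
play_rows(
  increments=[0, 0.3, 0, 0, -1, 0, 0.3, 0, 0, -1],
)

```text
time_s: 13.48
tool_pos: [0.5758, 0.2938, 0.0643]
eef_rot: [0.411, 3.114, -0.0]
force: [-2.6, -4.2, -2.8]
finger_gap: 0.27
grip_force: 70.6
```

Call:
play_rows(
  increments=[0, 0.3, 0, 0, -1, 0, 0.3, 0, 0, -1],
)

```text
time_s: 13.72
tool_pos: [0.5758, 0.2938, 0.0643]
eef_rot: [-0.411, -3.114, 0.002]
force: [-2.2, -4.5, -1.9]
finger_gap: 0.273
grip_force: 70.7
```

```bash
python3 st.py 3
python3 - <<'E'
from h import *
a=snap("wrist","w5.png")[190:330,240:440]
cv2.imwrite("pics/c5.png",cv2.cvtColor(cv2.resize(a,None,fx=4,fy=4,interpolation=cv2.INTER_CUBIC),cv2.COLOR_RGB2BGR))
E
```

```text
t 13.825 s,t,z mm [ 432.82 -480.1    64.29] Fu [-4.9 -4.4 -5.1] mean [-4.79  1.01 -1.65] tau [-0.85  0.44  0.06]
```

View pics/c5.png

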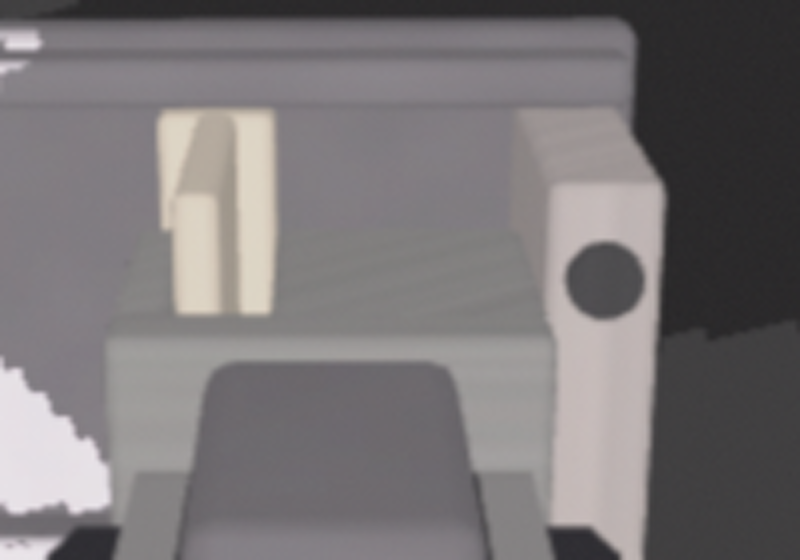

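Butted: the pose is stuck at s = 432.8 mm with the force 2 N above sliding, and the picture shows the block against the stop. I'll hold it a moment with slightly more push, then back off and lift.

Call:
play_rows(
  increments=[0, 0.3, 0, 0, -1, 0, 0, 0, 0, -1, 0, 0, 0, 0, -1, 0, 0, 0, 0, -1, 0, 0, 0, 0, -1],
)

```text
time_s: 14.5
tool_pos: [0.5758, 0.2939, 0.0642]
eef_rot: [-0.411, -3.114, 0.003]
force: [-2.8, -5.9, -1.7]
finger_gap: 0.264
grip_force: 70.6
```

```bash
python3 st.py 4
```

```text
t 14.65 s,t,z mm [ 432.84 -480.1    64.28] Fu [-6.5 -6.1 -6.  -5.1] mean [-5.93  1.09 -1.41] tau [-0.94  0.5   0.05]
```

Call:
play_rows(
  increments=[0, -1.2, 0, 0, -1, 0, -2, 0, 0, -1, 0, 0, -20, 0, -1, 0, 0, -40, 0, -1, 0, -35, 0, 0, -1],
)

```text
time_s: 15.28
tool_pos: [0.5702, 0.2612, 0.1287]
eef_rot: [0.407, 3.104, 0.013]
force: [-0.5, -0.9, -2.2]
finger_gap: 0.269
grip_force: 70.8
```

Call:
play_rows(
  increments=[0, -35, 0, 0, -1, 0, 0, 0, 0, -1, 0, 0, 0, 0, -1],
)

```text
time_s: 15.65
tool_pos: [0.5581, 0.2249, 0.125]
eef_rot: [0.412, 3.112, 0.003]
force: [0.0, 0.1, -0.9]
finger_gap: 0.27
grip_force: 70.5
```

```bash
cat > look2.py <<'E'
from h import *
import sys
k,z=sys.argv[1],.035
u=np.array([.2588,.9659,0]);v=np.array([-.9659,.2588,0]);st=arm.read_state()
print("tcp s,t,z",u@st["tool_pos"],v@st["tool_pos"],st["tool_pos"][2],st["time_s"])
snap("wrist","w%s.png"%k)
for q in("stop_face","partition_1_near","partition_1_far"):
  for r in arm.spot_point(q,"wrist"): p=at_z("wrist",r["position"],z,st);print(q,round(r["confidence"],2),np.round(r["position"],1),"s,t",np.round([u@p,v@p],4))
a=cv2.imread("pics/w%s.png"%k)[150:400,220:520]; cv2.imwrite("pics/c%s.png"%k,cv2.resize(a,None,fx=2.4,fy=2.4,interpolation=cv2.INTER_CUBIC))
E
python3 look2.py 6
```

```text
tcp s,t,z 0.36167725248511634 -0.48090316577395137 0.1250029104808575 15.65
stop_face 0.79 [481.8 243. ] s,t [ 0.4545 -0.4778]
partition_1_near 0.7 [424.7 242.8] s,t [ 0.4213 -0.4776]
partition_1_far 0.78 [420.1 247.8] s,t [ 0.4189 -0.4806]
partition_1_far 0.18 [322.3 279.2] s,t [ 0.3619 -0.5003]
```

View pics/c6.png

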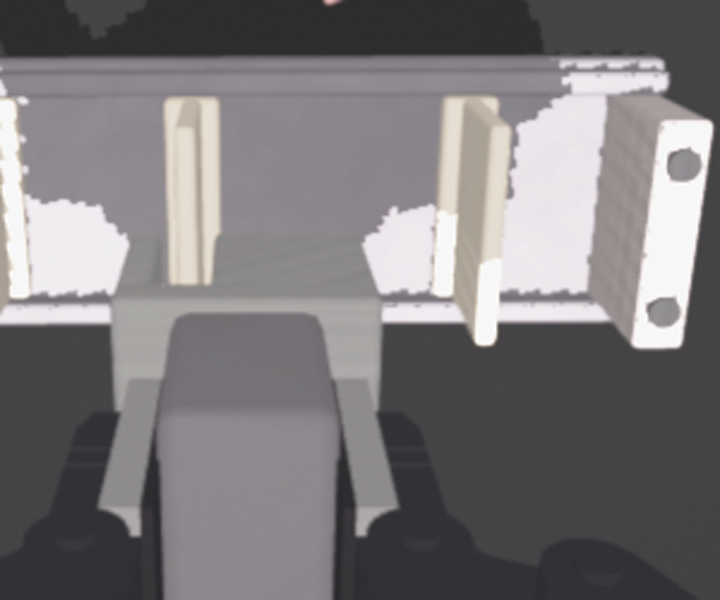

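Call:
play_rows(
  increments=[0, -2.3, 0, 0, -1, 0, 0, 20, 0, -1, 0, 0, 20, 0, -1, 0, 0, 15, 0, -1, 0, 0, 6, 0, -1],
)

```text
time_s: 16.48
tool_pos: [0.556, 0.2217, 0.0623]
eef_rot: [-0.411, -3.113, 0.001]
force: [-0.2, -0.6, -1.7]
finger_gap: 0.274
grip_force: 70.6
```

Call:
play_rows(
  increments=[0, 0, 0, 0, -1, 0, 2, 0, 0, -1, 0, 3, 0, 0, -1, 0, 3, 0, 0, -1, 0, 3, 0, 0, -1],
)

```text
time_s: 17.1
tool_pos: [0.5589, 0.23, 0.0639]
eef_rot: [-0.409, -3.115, 0.008]
force: [-1.7, -8.6, 2.0]
finger_gap: 0.271
grip_force: 71.1
```

```bash
python3 st.py 3
```

```text
t 17.2 s,t,z mm [ 367.11 -480.35   63.9 ] Fu [-8.8 -6.9 -6.9] mean [-7.52 -1.15  2.08] tau [-1.47  0.13  0.04]
```

Call:
play_rows(
  increments=[0, 2, 0, 0, -1, 0, 2, 0, 0, -1, 0, 2, 0, 0, -1, 0, 2, 0, 0, -1, 0, 2, 0, 0, -1],
)

```text
time_s: 17.82
tool_pos: [0.5615, 0.2396, 0.0639]
eef_rot: [-0.409, -3.115, 0.008]
force: [-1.0, -7.7, 2.3]
finger_gap: 0.269
grip_force: 71.1
```

```bash
python3 st.py 3
```

```text
t 17.925 s,t,z mm [ 376.94 -480.33   63.89] Fu [-7.7 -7.9 -7.6] mean [-7.77 -0.82  2.12] tau [-1.51  0.16  0.09]
```

Call:
play_rows(
  increments=[0, 2, 0, 0, -1, 0, 2, 0, 0, -1, 0, 2, 0, 0, -1, 0, 2, 0, 0, -1, 0, 2, 0, 0, -1],
)

```text
time_s: 18.55
tool_pos: [0.564, 0.2492, 0.0639]
eef_rot: [-0.409, -3.114, 0.008]
force: [-1.2, -8.4, 1.2]
finger_gap: 0.268
grip_force: 71.1
```

Call:
play_rows(
  increments=[0, 1, 0, 0, -1, 0, 1, 0, 0, -1, 0, 1, 0, 0, -1, 0, 1, 0, 0, -1, 0, 1, 0, 0, -1],
)

```text
time_s: 19.18
tool_pos: [0.5653, 0.254, 0.0639]
eef_rot: [-0.409, -3.114, 0.008]
force: [-0.6, -8.9, 1.9]
finger_gap: 0.269
grip_force: 71.1
```

```bash
python3 st.py 4
```

```text
t 19.325 s,t,z mm [ 391.77 -480.29   63.89] Fu [-8.7 -7.4 -7.1 -8.6] mean [-7.95 -1.17  1.97] tau [-1.51  0.14  0.1 ]
```

Call:
play_rows(
  increments=[0, 0.6, 0, 0, -1, 0, 0.6, 0, 0, -1, 0, 0.4, 0, 0, -1, 0, 0.2, 0, 0, -1, 0, 0.2, 0, 0, -1],
)

```text
time_s: 19.95
tool_pos: [0.5658, 0.2559, 0.0639]
eef_rot: [-0.409, -3.114, 0.008]
force: [-0.6, -6.5, 1.9]
finger_gap: 0.269
grip_force: 71.1
```

```bash
python3 st.py 4
```

```text
t 20.1 s,t,z mm [ 393.66 -480.3    63.89] Fu [-6.5 -8.5 -8.2 -7.7] mean [-7.71 -0.9   2.4 ] tau [-1.58  0.15  0.03]
```

Call:
play_rows(
  increments=[0, 0.2, 0, 0, -1, 0, 0.2, 0, 0, -1, 0, 0.2, 0, 0, -1, 0, 0, 0, 0, -1],
)

```text
time_s: 20.6
tool_pos: [0.566, 0.2565, 0.0639]
eef_rot: [-0.409, -3.114, 0.008]
force: [-0.9, -7.5, 1.0]
finger_gap: 0.27
grip_force: 71.1
```

```bash
python3 st.py 4
```

```text
t 20.75 s,t,z mm [ 394.26 -480.29   63.88] Fu [-7.4 -8.  -8.4 -7.8] mean [-7.91 -0.85  1.48] tau [-1.57  0.2   0.06]
```

Call:
play_rows(
  increments=[0, 0.2, 0, 0, -1, 0, 0.2, 0, 0, -1],
)

```text
time_s: 21.0
tool_pos: [0.5661, 0.2569, 0.0639]
eef_rot: [-0.409, -3.114, 0.008]
force: [-1.2, -7.8, 1.8]
finger_gap: 0.27
grip_force: 71.1
```

```bash
python3 st.py 5
```

```text
t 21.2 s,t,z mm [ 394.66 -480.29   63.89] Fu [-7.9 -8.2 -8.3 -7.7 -7.3] mean [-7.84 -1.18  2.17] tau [-1.58  0.21  0.03]
```

Call:
play_rows(
  increments=[0, 0.2, 0, 0, -1, 0, 0, 0, 0, -1],
)

```text
time_s: 21.45
tool_pos: [0.5661, 0.2571, 0.0639]
eef_rot: [-0.409, -3.114, 0.008]
force: [-1.4, -8.7, 2.4]
finger_gap: 0.267
grip_force: 71.1
```

```bash
python3 st.py 3
```

```text
t 21.55 s,t,z mm [ 394.86 -480.28   63.88] Fu [-8.8 -8.  -8. ] mean [-8.26 -0.97  2.34] tau [-1.55  0.2   0.02]
```

Call:
play_rows(
  increments=[0, 0.2, 0, 0, -1, 0, 0, 0, 0, -1],
)

```text
time_s: 21.8
tool_pos: [0.5661, 0.2572, 0.0639]
eef_rot: [-0.409, -3.114, 0.008]
force: [-0.8, -8.2, 2.1]
finger_gap: 0.268
grip_force: 71.1
```

```bash
python3 st.py 3
```

```text
t 21.9 s,t,z mm [ 394.92 -480.28   63.88] Fu [-8.1 -8.7 -8.5] mean [-8.43 -1.46  2.13] tau [-1.64  0.23  0.04]
```

The step stalled at s = 394.92 mm, against 394.84 predicted, so contact has begun. I'll press one more small step and hold.

Call:
play_rows(
  increments=[0, 0.2, 0, 0, -1, 0, 0, 0, 0, -1, 0, 0, 0, 0, -1, 0, 0, 0, 0, -1, 0, 0, 0, 0, -1],
)

```text
time_s: 22.52
tool_pos: [0.5661, 0.2572, 0.0639]
eef_rot: [-0.409, -3.114, 0.009]
force: [-0.3, -8.8, 1.3]
finger_gap: 0.266
grip_force: 71.2
```

```bash
python3 st.py 4
```

```text
t 22.675 s,t,z mm [ 394.94 -480.28   63.87] Fu [-8.6 -9.4 -8.4 -7.8] mean [-8.55 -1.41  2.19] tau [-1.76  0.2   0.06]
```

Call:
play_rows(
  increments=[0, -1.5, 0, 0, -1, 0, -2, 0, 0, -1, 0, -1.5, 0, 0, -1, 0, 0, 0, 0, -1],
)

```text
time_s: 23.18
tool_pos: [0.5654, 0.2556, 0.0633]
eef_rot: [0.412, 3.114, 0.001]
force: [-0.5, 0.2, -1.0]
finger_gap: 0.268
grip_force: 70.7
```

```bash
python3 st.py 3
```

```text
t 23.275 s,t,z mm [ 393.18 -479.97   63.29] Fu [ 0.1  0.1 -0.5] mean [-0.1   0.26 -1.33] tau [ 0.01 -0.04  0.05]
```

Call:
play_rows(
  increments=[0, 0, -20, 0, -1, 0, 0, -40, 0, -1, 0, -42, 0, 0, -1, 0, -43, 0, 0, -1, 0, 0, 0, 0, -1],
)

```text
time_s: 23.9
tool_pos: [0.5422, 0.1711, 0.1234]
eef_rot: [-0.416, -3.113, 0.001]
force: [-0.4, -1.1, -0.9]
finger_gap: 0.263
grip_force: 70.5
```

Call:
play_rows(
  increments=[0, 0, 0, 0, -1, 0, 0, 0, 0, -1],
)

```text
time_s: 24.15
tool_pos: [0.5437, 0.1741, 0.1233]
eef_rot: [0.41, 3.114, 0.001]
force: [0.2, 0.1, -2.3]
finger_gap: 0.271
grip_force: 70.5
```

```bash
python3 look2.py 7
python3 - <<'E'
import cv2,numpy as np
for k in "4","6","7":
    a=cv2.imread("pics/w%s.png"%k).astype(float)
    # yellowish-white partition: R-B
    m=(a[205:225,:,2]-a[205:225,:,0]).mean(0); g=a[205:225].mean((0,2))
    print(k,"R-B",[int(x) for x in m[285:320]],"g",[int(x) for x in g[285:320]])
E
```

```text
tcp s,t,z 0.30889822362602887 -0.4801064764351171 0.12325937671426188 24.15
stop_face 0.75 [573.5 246.3] s,t [ 0.4539 -0.4781]
partition_1_near 0.71 [521.  246.7] s,t [ 0.4236 -0.4783]
partition_1_near 0.62 [510.8 249.1] s,t [ 0.418  -0.4798]
partition_1_near 0.17 [439.  229.5] s,t [ 0.3754 -0.468 ]
partition_1_far 0.84 [510.9 250.4] s,t [ 0.4181 -0.4806]
4 R-B [0, 0, 0, 6, 19, 26, 25, 26, 25, 26, 24, 24, 24, 24, 26, 25, 22, 19, 21, 25, 25, 25, 24, 24, 26, 24, 13, 2, 0, 0, 0, 0, 0, 0, 0] g [125, 125, 125, 137, 172, 198, 203, 194, 192, 200, 205, 206, 206, 205, 200, 188, 165, 149, 162, 191, 205, 206, 207, 206, 200, 184, 153, 128, 125, 125, 125, 125, 125, 125, 125]
6 R-B [0, 0, 0, 7, 21, 21, 20, 23, 24, 21, 18, 18, 18, 19, 21, 24, 23, 21, 22, 25, 19, 18, 18, 18, 21, 24, 17, 4, 0, 0, 0, 0, 0, 0, 0] g [140, 140, 141, 153, 189, 214, 218, 210, 207, 215, 219, 220, 220, 220, 216, 207, 182, 163, 172, 204, 219, 221, 221, 221, 217, 206, 174, 144, 140, 139, 139, 139, 139, 139, 138]
7 R-B [0, 0, 0, 0, 0, 10, 22, 24, 23, 26, 26, 24, 22, 22, 22, 22, 24, 26, 22, 20, 22, 26, 22, 22, 22, 22, 24, 25, 15, 2, 0, 0, 0, 0, 0] g [134, 134, 134, 134, 136, 154, 187, 207, 211, 202, 197, 205, 210, 211, 211, 210, 206, 196, 173, 156, 168, 198, 212, 213, 213, 213, 208, 195, 164, 138, 134, 134, 134, 134, 134]
```

Partition 3 shows the same profile as the others, 2 px further right, so I'll shift only about 1.2 mm back and lower.

Call:
play_rows(
  increments=[0, -1.2, 0, 0, -1, 0, 0, 20, 0, -1, 0, 0, 20, 0, -1, 0, 0, 15, 0, -1, 0, 0, 5, 0, -1],
)

```text
time_s: 24.98
tool_pos: [0.5425, 0.1718, 0.0623]
eef_rot: [-0.411, -3.113, 0.001]
force: [0.6, -0.5, -0.4]
finger_gap: 0.267
grip_force: 70.7
```

Call:
play_rows(
  increments=[0, 0, 0, 0, -1, 0, 2, 0, 0, -1, 0, 3, 0, 0, -1, 0, 3, 0, 0, -1, 0, 3, 0, 0, -1],
)

```text
time_s: 25.6
tool_pos: [0.546, 0.1824, 0.0636]
eef_rot: [0.411, 3.114, -0.001]
force: [-0.7, -5.2, 0.7]
finger_gap: 0.267
grip_force: 71.0
```

```bash
python3 st.py 3
```

```text
t 25.7 s,t,z mm [ 317.74 -480.13   63.54] Fu [-5.2 -4.4 -2.7] mean [-4.08 -0.89  0.73] tau [-0.64  0.03  0.01]
```

Call:
play_rows(
  increments=[0, 2.5, 0, 0, -1, 0, 2.5, 0, 0, -1, 0, 2.5, 0, 0, -1, 0, 2.5, 0, 0, -1, 0, 2.5, 0, 0, -1],
)

```text
time_s: 26.32
tool_pos: [0.5491, 0.1948, 0.0633]
eef_rot: [0.412, 3.114, -0.0]
force: [-0.2, -3.6, 1.8]
finger_gap: 0.265
grip_force: 70.9
```

Call:
play_rows(
  increments=[0, 2.5, 0, 0, -1, 0, 2.5, 0, 0, -1, 0, 2.5, 0, 0, -1, 0, 2.5, 0, 0, -1, 0, 2.5, 0, 0, -1],
)

```text
time_s: 26.95
tool_pos: [0.5523, 0.2069, 0.0633]
eef_rot: [-0.412, -3.114, 0.0]
force: [-0.3, -4.2, 0.4]
finger_gap: 0.266
grip_force: 70.9
```

Call:
play_rows(
  increments=[0, 2.5, 0, 0, -1, 0, 2, 0, 0, -1, 0, 1.5, 0, 0, -1, 0, 1, 0, 0, -1, 0, 1, 0, 0, -1],
)

```text
time_s: 27.58
tool_pos: [0.5543, 0.2145, 0.0633]
eef_rot: [-0.412, -3.114, 0.0]
force: [0.0, -4.4, 0.7]
finger_gap: 0.272
grip_force: 70.9
```

```bash
python3 st.py 3
```

```text
t 27.675 s,t,z mm [ 350.69 -479.9    63.24] Fu [-4.3 -3.6 -3.2] mean [-3.67 -0.92  0.88] tau [-0.74  0.09  0.11]
```

Call:
play_rows(
  increments=[0, 1.2, 0, 0, -1, 0, 1, 0, 0, -1, 0, 1, 0, 0, -1, 0, 1, 0, 0, -1, 0, 0.6, 0, 0, -1],
)

```text
time_s: 28.3
tool_pos: [0.5555, 0.2192, 0.0632]
eef_rot: [-0.412, -3.114, 0.0]
force: [-0.1, -3.6, 0.3]
finger_gap: 0.264
grip_force: 70.9
```

Call:
play_rows(
  increments=[0, 0.3, 0, 0, -1, 0, 0.3, 0, 0, -1, 0, 0.2, 0, 0, -1, 0, 0.2, 0, 0, -1, 0, 0, 0, 0, -1],
)

```text
time_s: 28.92
tool_pos: [0.5558, 0.2201, 0.0632]
eef_rot: [-0.412, -3.114, 0.0]
force: [-0.9, -3.5, 0.6]
finger_gap: 0.269
grip_force: 70.9
```

```bash
python3 st.py 3
```

```text
t 29.025 s,t,z mm [ 356.4  -479.9    63.25] Fu [-3.6 -4.5 -4.4] mean [-4.19 -0.49  0.41] tau [-0.77  0.13  0.04]
```

Call:
play_rows(
  increments=[0, 0.2, 0, 0, -1, 0, 0.2, 0, 0, -1, 0, 0, 0, 0, -1],
)

```text
time_s: 29.4
tool_pos: [0.5559, 0.2203, 0.0632]
eef_rot: [-0.411, -3.114, 0.001]
force: [-0.7, -5.0, -0.2]
finger_gap: 0.264
grip_force: 70.9
```

```bash
python3 st.py 3
```

```text
t 29.5 s,t,z mm [ 356.63 -479.93   63.25] Fu [-5.  -5.2 -4.7] mean [-4.99 -0.23  0.09] tau [-0.9   0.18  0.07]
```

Call:
play_rows(
  increments=[0, 0.3, 0, 0, -1, 0, 0, 0, 0, -1, 0, 0, 0, 0, -1, 0, 0, 0, 0, -1, 0, 0, 0, 0, -1],
)

```text
time_s: 30.12
tool_pos: [0.5559, 0.2203, 0.0632]
eef_rot: [-0.411, -3.114, 0.001]
force: [-0.9, -5.8, 0.1]
finger_gap: 0.27
grip_force: 71.0
```

```bash
python3 st.py 4
```

```text
t 30.275 s,t,z mm [ 356.67 -479.9    63.23] Fu [-5.8 -5.9 -5.2 -5.3] mean [-5.55 -1.04  0.5 ] tau [-1.06  0.16  0.05]
```

Partition 3 is butted: stalled at s = 356.67 mm with about 1.7 N on partition 2. Now I'll back off and lift out.

Call:
play_rows(
  increments=[0, -1.5, 0, 0, -1, 0, -1.5, 0, 0, -1, 0, -0.8, 0, 0, -1, 0, 0, 0, 0, -1],
)

```text
time_s: 30.78
tool_pos: [0.5552, 0.2174, 0.0633]
eef_rot: [0.412, 3.114, 0.001]
force: [0.5, -0.3, -1.8]
finger_gap: 0.267
grip_force: 70.7
```

```bash
python3 st.py 2
```

```text
t 30.825 s,t,z mm [ 353.62 -480.02   63.3 ] Fu [-0.2 -0.1] mean [-0.13 -0.28 -1.75] tau [ 0.01 -0.04 -0.01]
```

Call:
play_rows(
  increments=[0, 0, -20, 0, -1, 0, 0, -40, 0, -1, 0, 0, -50, 0, -1, 0, 0, 0, 0, -1, 0, 0, 0, 0, -1],
)

```text
time_s: 31.45
tool_pos: [0.5545, 0.2169, 0.1727]
eef_rot: [-0.411, -3.114, 0.001]
force: [0.3, -0.5, -2.4]
finger_gap: 0.271
grip_force: 70.8
```

```bash
python3 look2.py 8
```

```text
tcp s,t,z 0.35305183436329574 -0.4794338309854193 0.1727028352237796 31.45
stop_face 0.69 [469.7 223. ] s,t [ 0.4543 -0.4771]
partition_1_near 0.83 [420.5 226.1] s,t [ 0.4206 -0.4793]
partition_1_near 0.31 [379.1 116.7] s,t [ 0.3892 -0.4071]
partition_1_near 0.23 [290.6 292.7] s,t [ 0.3299 -0.5294]
partition_1_far 0.75 [418.5 227.2] s,t [ 0.4193 -0.4801]
partition_1_far 0.35 [311.8 224.8] s,t [ 0.3458 -0.4783]
```

Call:
play_rows(
  increments=[1.5, -50, 0, 0, -1, 1.5, -50, 0, 0, -1, 1.5, -50, 0, 0, -1, 1.5, -50, 0, 0, -1, 1, -50, 0, 0, -1],
)

```text
time_s: 32.28
tool_pos: [0.4824, -0.0239, 0.1726]
eef_rot: [-0.411, -3.113, 0.0]
force: [0.4, -0.4, -0.3]
finger_gap: 0.268
grip_force: 70.7
```

Call:
play_rows(
  increments=[1, -50, 0, 0, -1, 0, 0, 40, 0, -1, 0, 0, 50, 0, -1, 0, 0, 30, 0, -1, 0, 0, 6, 0, -1],
)

```text
time_s: 32.9
tool_pos: [0.4676, -0.0703, 0.0451]
eef_rot: [-0.411, -3.109, -0.0]
force: [-0.1, -0.9, -0.6]
finger_gap: 0.267
grip_force: 70.6
```

```bash
python3 st.py 3
```

```text
t 33.0 s,t,z mm [  53.22 -470.71   45.94] Fu [-0.9  0.2  0.1] mean [-0.22 -0.39 -1.24] tau [-0.    0.01  0.04]
```

Call:
play_rows(
  increments=[0, 0, 2, 0, -1, 0, 0, 1, 0, -1, 0, 0, 1, 0, -1, 0, 0, 0, 0, -1],
)

```text
time_s: 33.5
tool_pos: [0.4695, -0.0706, 0.0436]
eef_rot: [0.411, 3.114, -0.0]
force: [-0.9, 0.2, -2.3]
finger_gap: 0.269
grip_force: 70.6
```

```bash
python3 st.py 3
```

```text
t 33.6 s,t,z mm [  53.33 -471.74   43.51] Fu [ 0.  -0.3  1. ] mean [ 0.22  0.19 -1.74] tau [ 0.05  0.02 -0.04]
```

Call:
play_rows(
  increments=[0, 0, 0.7, 0, -1, 0, 0, 0.7, 0, -1, 0, 0, 0, 0, -1],
)

```text
time_s: 33.98
tool_pos: [0.4693, -0.0706, 0.0418]
eef_rot: [-0.412, -3.114, 0.0]
force: [-0.3, -0.0, -1.0]
finger_gap: 0.269
grip_force: 70.6
```

```bash
python3 st.py 3
```

```text
t 34.075 s,t,z mm [  53.31 -471.63   41.84] Fu [-0.1 -0.4  0.9] mean [ 0.12  0.24 -1.42] tau [-0.02  0.01  0.02]
```

Call:
play_rows(
  increments=[0, 0, 0.6, 0, -1, 0, 0, 0.4, 0, -1, 0, 0, 0, 0, -1],
)

```text
time_s: 34.45
tool_pos: [0.4695, -0.0706, 0.0412]
eef_rot: [0.412, 3.114, -0.0]
force: [-0.2, -0.4, 2.1]
finger_gap: 0.266
grip_force: 71.4
```

```bash
python3 st.py 3
```

```text
t 34.55 s,t,z mm [  53.3  -471.77   41.17] Fu [-0.5 -1.  -0.8] mean [-0.76  0.48  2.78] tau [ 0.05  0.22 -0.03]
```

It is on the bench. Release and rise.

Call:
play_rows(
  increments=[0, 0, 0, 0, -0.2, 0, 0, 0, 0, 0.2, 0, 0, 0, 0, 0.7, 0, 0, 0, 0, 1, 0, 0, 0, 0, 1],
)

```text
time_s: 35.17
tool_pos: [0.4694, -0.0706, 0.0409]
eef_rot: [0.412, 3.114, -0.0]
force: [0.3, 0.2, 0.1]
finger_gap: 1.0
grip_force: 0.0
```

Call:
play_rows(
  increments=[0, 0, -15, 0, 1, 0, 0, -45, 0, 1, 0, 0, -55, 0, 1, 0, 0, -50, 0, 1, 0, 0, 0, 0, 1],
)

```text
time_s: 35.8
tool_pos: [0.4718, -0.071, 0.2099]
eef_rot: [0.41, 3.105, -0.001]
force: [0.6, -0.3, -1.6]
finger_gap: 0.997
grip_force: 0.0
```

```bash
python3 look.py w9.png gauge_grip:.052 gauge:0 gauge_block_face:.013 gauge_lip_face:.013
python3 - <<'E'
from h import *
u=np.array([.2588,.9659,0])
arm.snapshot("scene")
for q,z in {"gauge":0,"gauge_grip":.052,"stop_face":.035,"partition_1_near":.035}.items():
    for r in arm.spot_point(q,"scene")[:4]: p=at_z("scene",r["position"],z);print(q,round(r["confidence"],2),np.round(p,4),"s",round(u@p,4))
print([ (np.round(r["box"]),r["confidence"]) for r in arm.spot_in("gauge","scene")])
E
```

```text
35.8 [ 0.4718 -0.071   0.2099] toolx deg 164.94241455634233 tooly deg 74.94284112831943 tilt [ 0.00937143 -0.00170907 -0.99995463] q [-0.17  0.18  1.82 -0.    1.14 -1.48]
gauge_grip 0.88 [395.8 334.2] [ 0.5822 -0.039   0.052 ]
gauge_grip 0.86 [500.1 124.5] [0.4406 0.0634 0.052 ]
gauge_grip 0.76 [324.3 214.1] [ 0.4703 -0.0689  0.052 ]
gauge 0.92 [323.4 196.3] [ 0.4685 -0.069   0.    ]
gauge 0.84 [472.8 115.7] [0.4364 0.0628 0.    ]
gauge 0.59 [386.  304.3] [ 0.5817 -0.0395  0.    ]
gauge_block_face 0.87 [348.6 199.6] [ 0.4737 -0.0491  0.013 ]
gauge_block_face 0.7 [368.5 299.4] [ 0.566  -0.0538  0.013 ]
gauge_block_face 0.67 [499.6  93. ] [0.4237 0.0806 0.013 ]
gauge_lip_face 0.81 [406.  314.1] [ 0.589  -0.0246  0.013 ]
gauge_lip_face 0.78 [467.5 137.1] [0.4496 0.0523 0.013 ]
gauge_lip_face 0.7 [302.  197.4] [ 0.4621 -0.0854  0.013 ]
gauge 0.92 [ 0.4652 -0.0761  0.    ] s 0.0469
gauge 0.81 [0.4331 0.0577 0.    ] s 0.1678
gauge 0.62 [ 0.573  -0.0381  0.    ] s 0.1114
gauge_grip 0.79 [ 0.5814 -0.035   0.052 ] s 0.1167
gauge_grip 0.78 [ 0.4702 -0.068   0.052 ] s 0.056
gauge_grip 0.64 [0.434  0.0672 0.052 ] s 0.1772
gauge_grip 0.4 [ 0.4529 -0.102   0.052 ] s 0.0187
[(array([279., 307., 302., 338.]), 0.82), (array([324., 347., 344., 376.]), 0.75), (array([362., 311., 378., 339.]), 0.67)]
```

```bash
python3 -c "
from rig import arm
print(arm.job_done())"
```

```text
the job is handed in; nothing more can be done
None
```

I set partitions 1, 2 and 3 in order from the end stop, feeling each butt gently (about 3 N on the stop, 1 N on partition 1, 2 N on partition 2), and the gauge stands upright on the bench clear of the rack; I handed the job in at about 36 s, having checked the gaps by the gauge's butt positions rather than by a final close-up.

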